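# Line up the reagent bottles by size

## Robot

A 7-joint arm with a two-finger parallel gripper is mounted at the origin on the work surface. World frame = base frame: x ahead of the robot, y to its left, z up, the work surface at z = 0. Lengths are in m, angles in degrees, forces in N, time in s.
With the tool pointing down it reaches from about 0.4 to 0.875 m from the base axis. Payload 4.4 kg.
Tool frame: the origin (TCP) lies between the finger pads; the fingertips stand arm.tip_extent ahead of it and the grasp point (between the pads) is the TCP (arm.tip_extent is the distance from the TCP to the fingertips, in m); z points along the fingers, y is the line along which they close (so a half turn about z gives the same grasp; the last joint's range is limited). The gripper opens to 85 mm and grips with 20 to 120 N. Pads are 22 mm wide; open, the fingers measure 114 mm over their backs; the gripper's body (76 mm by 85 mm) begins 54 mm behind the grasp point. The pads swing forward as they close: fully open they stand 13 mm farther back than shut.
Start: joints at [71.459, 36.005, 2.206, 86.941, -1.547, 57.084, -1.146], TCP at [0.166, -0.629, 0.22] pointing down, gripper open.
Joint ranges: [-175.42, 175.42], [-21.48, 121.26], [-71.46, 75.88], [10.55, 141.38], [-63.04, 243.04], [13.31, 113.54], [-168.57, 168.57]. Speed limits (degrees/s): [147.25, 147.25, 180, 180, 180, 180, 180].

## Interface

Orientations are given as a 3x3 rotation matrix whose columns are the frame's x, y, z axes.
In Python, from plant import status, camera, camera_info, ticket, arm gives the robot as it stands. The module is installed in compiled form; this text tells all that it offers.
- The arm moves only by the tool servo_tool, never from a script. Its argument "increments" is a list that holds one entry, the list of rows, each a list of 4 numbers: the shift along the world's x, y, z as a fraction of full scale, then the turn about the world's z as a fraction of full scale. In form: [[[x, y, z, turn], ...]]. A call has 1 to 12 rows; each row shifts and turns the commanded pose from where the row before left it; what a row does not reach is not made up. Full scale, the value 1, is 30 mm for a shift and 6 degrees for a turn. A row lasts 1/12 s, in which the tool goes at most 41.7 mm and 7.16 degrees, less where a joint would pass 70% of its speed; a pose out of reach is approached as far as the arm can. A call with a number of a shift or a turn outside -1 to 1 is refused whole. A call with a gripper value outside its range is refused whole. "jaw" is the closure, from 0 (fully open) to 1 (shut), set as the call begins (left out, the last holds). The fingers move at their own pace and stop on an object; the grip force is fixed at half the most. Time passes only in rows, so rows that do not move let the fingers close. It gives the time, the measured TCP pose, the force, the opening and the grip force at its end, in the units of the state.
- status.state(): the state, without advancing time (a new reading comes with each control period).
- camera(name): name is "scene" or "top" or "wrist"; returns the picture (384x512x3 uint8, red, green, blue); there is no depth.
- camera_info(name): a dict with "camera_matrix" (3x3 intrinsics, pixels), "cam_to_world" (4x4, takes a point from camera to world coordinates). Camera axes: x right, y up, looking along -z (the intrinsics and any distortion apply to the point x, -y, -z); pixel columns grow to the right and rows downward; lengths in m; the calibration is good to about 2 mm. A picture is of the moment at which its call begins: read the wrist's pose just before it. camera_info takes no time and is no camera call; for the wrist camera it gives the pose at the moment of the call.
- ticket.hand_in(): hands the job in; it is judged then, once.
The state is a dict: "time_s": time; "joint_positions": joint angles; "qvel": joint speeds; "tau": joint torques, N m; "tool_pos": TCP position; "ee_rot": TCP orientation; "wrist_force": force on the tool from outside, world axes, zero at the start; "wrist_torque": the same for the moment, N m; "width": finger opening in m; "gripper_force": force on a finger pad.
Only numpy, scipy, OpenCV 4.12 (cv2) and the standard library are available. Lean on these libraries where they do the work, as an engineer would, in place of code of your own. Each camera call takes 0.05 s, during which the arm holds its last target. There are 200 camera calls.

## Task

Stand the four amber reagent bottles upright on the four rubber mats, one centred on each mat, in order of size: the smallest on the mat next to the steel post, the largest at the far end of the row. Set each bottle down rather than dropping it, do not tip any bottle over, and leave the glass beaker where it stands.

Things in the scene. Friction and masses are not known exactly. Their poses are not given: they have to be found in the camera images.
- bottle_small: Loose amber glass reagent bottle with a black screw cap and paper band, smallest of the four: 36 mm body diameter, 62 mm tall overall (round straight body up to 36 mm, then an 8 mm shoulder, then an 18 mm cap 27 mm wide), about 60 g. Stands upright on the bench at the start. Origin: centre of its underside, z up.
- bottle_medium: Loose amber glass reagent bottle with a black screw cap and paper band, second smallest: 44 mm body diameter, 78 mm tall overall (round straight body up to 52 mm, then an 8 mm shoulder, then an 18 mm cap 33 mm wide), about 100 g. Stands upright on the bench at the start. Origin: centre of its underside, z up.
- bottle_large: Loose amber glass reagent bottle with a black screw cap and paper band, second largest: 52 mm body diameter, 96 mm tall overall (round straight body up to 70 mm, then an 8 mm shoulder, then an 18 mm cap 40 mm wide), about 170 g. Stands upright on the bench at the start. Origin: centre of its underside, z up.
- bottle_largest: Loose amber glass reagent bottle with a black screw cap and paper band, largest of the four: 60 mm body diameter, 116 mm tall overall (round straight body up to 90 mm, then an 8 mm shoulder, then an 18 mm cap 46 mm wide), about 270 g. Stands upright on the bench at the start. Origin: centre of its underside, z up.
- mat_a: Fixed round black rubber mat, 68 mm diameter, 3 mm thick, number 1 in the straight row a, b, c, d, spaced 82 mm along their -y axis on a fixed aluminium strip (90 mm in x, 410 mm in y, 6 mm high) lying on the bench. Origin: centre of its underside; a bottle on it stands 9 mm above the bench. The post shows which end of the row is the start.
- mat_b: Fixed round black rubber mat, 68 mm diameter, 3 mm thick, number 2 in the straight row a, b, c, d, spaced 82 mm along their -y axis on a fixed aluminium strip (90 mm in x, 410 mm in y, 6 mm high) lying on the bench. Origin: centre of its underside; a bottle on it stands 9 mm above the bench. The post shows which end of the row is the start.
- mat_c: Fixed round black rubber mat, 68 mm diameter, 3 mm thick, number 3 in the straight row a, b, c, d, spaced 82 mm along their -y axis on a fixed aluminium strip (90 mm in x, 410 mm in y, 6 mm high) lying on the bench. Origin: centre of its underside; a bottle on it stands 9 mm above the bench. The post shows which end of the row is the start.
- mat_d: Fixed round black rubber mat, 68 mm diameter, 3 mm thick, number 4 in the straight row a, b, c, d, spaced 82 mm along their -y axis on a fixed aluminium strip (90 mm in x, 410 mm in y, 6 mm high) lying on the bench. Origin: centre of its underside; a bottle on it stands 9 mm above the bench. The post shows which end of the row is the start.
- post: Fixed upright steel post, 24 mm diameter (head 30 mm), 60 mm tall, standing on the strip in line with the mats, 65 mm from the centre of the nearest mat (a or d): it marks the start of the row. The other end has only a flat steel bar (80 x 12 mm, 12 mm high). Origin: centre of its underside, 6 mm above the bench.
- beaker: Bystander: empty clear glass beaker, 80 mm rim diameter, 100 mm tall, loose on the bench to the left (+y) of the strip. Origin: centre of its underside. Two more things stand clear of the work, not needed: a white ceramic bowl (110 mm wide, 50 mm high) to the right (-y) of the strip, and a white plastic bottle with red cap (60 mm wide, 140 mm tall) to the left of the amber bottles.

How it is judged:
By the outcome, as a careful person would: the job done as asked, in the order asked, and still so for the second after the job is handed in, with the robot touching nothing.
It also fails if it takes over 93 s, if anything falls off the work surface, if the arm or the gripper's body presses on something with over 40 N, if the wrist force passes 120 N, or if a joint passes its speed limit or range.

## Working session

There is one attempt and no reset: what is moved stays moved. The work goes in short steps, Python scripts to look and compute and a tool call to move; the robot and the scene stay as the last step left them, time stands still between calls to the robot, and variables do not carry over. Pictures are saved under pics/ and viewed, at most 14 in all, crops included, and the job is handed in when it is done.

Besides the shell and the picture viewer there is one more tool, called after "Call:" as name(argument=value, ...) on one line, values as JSON. servo_tool: Moves the arm, as the interface text tells. Shift numbers are shares of 30 mm and turn numbers shares of 6 degrees, none past 1 either way. Its arguments: {"type":"object","properties":{"increments":{"type":"array"},"jaw":{"type":"number"}},"required":["increments"]}

```bash
mkdir -p pics; python3 - <<'E'
from plant import status,camera,camera_info,arm
import cv2,numpy as np
s=status.state();print(s,arm.tip_extent)
for n in("scene","top"):
    cv2.imwrite(f"pics/{n}0.png",camera(n)[:,:,::-1]);i=camera_info(n);print(n,np.round(i["camera_matrix"],1).tolist(),np.round(i["cam_to_world"],3).tolist(),i.keys())
E
```

```text
{'time_s': 0.0, 'joint_positions': array([71.4584103 , 36.05755176,  2.20098121, 86.99776179, -1.54549477,
       57.08344442, -1.1454149 ]), 'qvel': array([ 0.05471935,  0.04501779,  0.0316222 ,  0.0821563 ,  0.01593283,
       -0.01045853, -0.03955164]), 'tau': array([ 7.15301630e-04, -5.63387632e+01,  1.22618917e+00, -1.93440574e+01,
        1.08322260e-02,  1.06056780e-02,  2.93558185e-05]), 'tool_pos': array([ 0.16559468, -0.62787094,  0.21929421]), 'ee_rot': array([[ 9.66938842e-01,  2.55007864e-01, -5.14772349e-04],
       [ 2.55008382e-01, -9.66937104e-01,  1.83362017e-03],
       [-3.01649224e-05, -1.90426982e-03, -9.99998186e-01]]), 'wrist_force': array([0.35747974, 0.52089429, 0.29011253]), 'wrist_torque': array([-0.01871323, -0.03881715, -0.02067152]), 'gripper_force': 0.0, 'width': 0.08516826433504533} 0.019
scene [[411.5, 0.0, 246.7], [0.0, 411.5, 186.0], [0.0, 0.0, 1.0]] [[-0.312, -0.583, 0.75, 1.257], [0.95, -0.202, 0.239, 0.323], [0.012, 0.787, 0.617, 0.6], [0.0, 0.0, 0.0, 1.0]] dict_keys(['camera_matrix', 'cam_to_world'])
top [[397.3, 0.0, 253.3], [0.0, 397.3, 192.9], [0.0, 0.0, 1.0]] [[-0.013, 0.995, -0.1, 0.468], [-1.0, -0.011, 0.022, 0.13], [0.021, 0.1, 0.995, 0.982], [0.0, 0.0, 0.0, 1.0]] dict_keys(['camera_matrix', 'cam_to_world'])
```

View pics/top0.png

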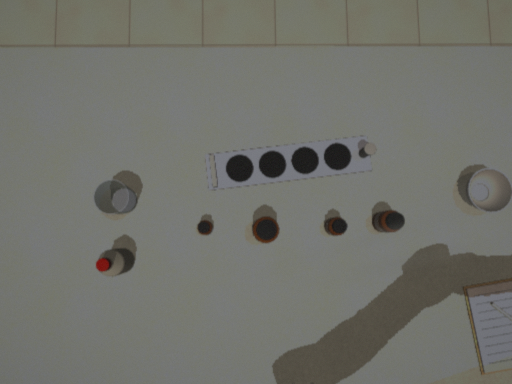

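View pics/scene0.png

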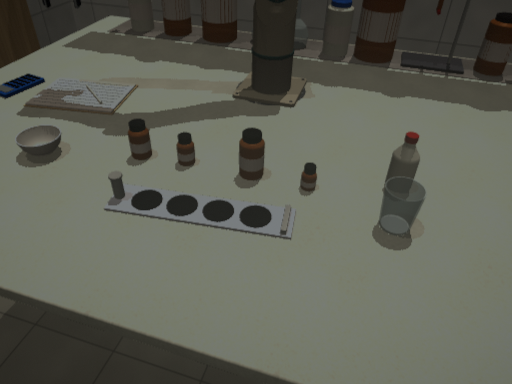

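The top view shows the post at the right (-y) end (370,149) and the mats at (337,156), (305,160), (272,164) and (239,168). The amber bottles are at (205,227) smallest, (265,230) largest, (337,226) medium and (388,220) large. Next I'll measure them precisely.

```bash
cat > h.py <<'E'
import numpy as np,cv2
from plant import status,camera,camera_info
def ray(info,uv,z):
    K=np.array(info["camera_matrix"]);T=np.array(info["cam_to_world"])
    d=np.linalg.solve(K,[uv[0],uv[1],1.]);d=T[:3,:3]@[d[0],-d[1],-d[2]]
    return T[:3,3]+d*(z-T[2,3])/d[2]
def proj(info,p):
    K=np.array(info["camera_matrix"]);T=np.array(info["cam_to_world"])
    c=T[:3,:3].T@(np.array(p)-T[:3,3]);c=K@[c[0],-c[1],-c[2]];return c[:2]/c[2]
E
python3 - <<'E'
from h import *
im=cv2.imread("pics/top0.png");i=camera_info("top")
g=im.max(2)
def blobs(mask,lo):
    n,l,st,c=cv2.connectedComponentsWithStats(mask.astype(np.uint8))
    return [(c[k],st[k]) for k in range(1,n) if st[k][4]>lo]
print("dark");
for c,st in blobs(g[130:245,190:420]<45,25):
    c=c+[190,130]
    z=.009 if c[1]<190 else 0.08
    print(c.round(1),st[2:],ray(i,c,z).round(4))
cv2.imwrite("pics/crop0.png",cv2.resize(im[130:250,190:415],None,fx=3.5,fy=3.5,interpolation=cv2.INTER_CUBIC))
s=cv2.imread("pics/scene0.png")
cv2.imwrite("pics/crop1.png",cv2.resize(s[105:240,95:335],None,fx=3.3,fy=3.3,interpolation=cv2.INTER_CUBIC))
E
```

```text
dark
[337.  156.1] [ 25  25 501] [ 0.656  -0.1013  0.009 ]
[304.5 160. ] [ 26  25 510] [ 0.6469 -0.0197  0.009 ]
[271.9 163.9] [ 25  25 508] [0.6378 0.0617 0.009 ]
[239.2 167.8] [ 26  25 511] [0.6288 0.143  0.009 ]
[393.3 218.8] [ 18  14 176] [ 0.496  -0.2085  0.08  ]
[338.6 225.7] [ 14  14 157] [ 0.4818 -0.0825  0.08  ]
[203.7 226.8] [11 12 99] [0.4834 0.2234 0.08  ]
[266.1 229.1] [ 21  20 309] [0.4762 0.0826 0.08  ]
```

View pics/crop0.png

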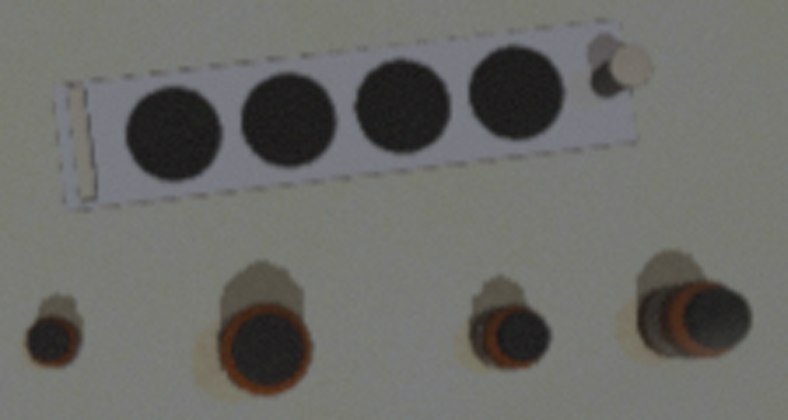

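View pics/crop1.png

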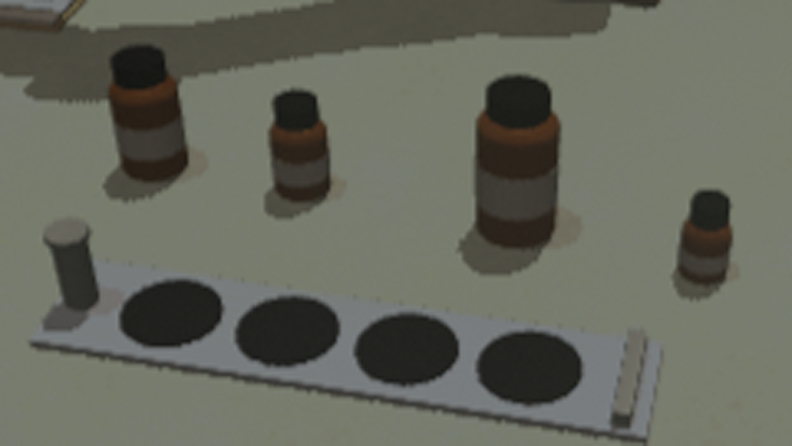

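The crops confirm the layout, and the mat spacing comes out at 81.9 mm against 82 expected. Next I'll refine the bottle centres by fitting a bottle model in both views.

```bash
cat >> h.py <<'E'
DIM=dict(small=(18,36,13.5,62),medium=(22,52,16.5,78),large=(26,70,20,96),largest=(30,90,23,116))
def sil(info,n,x,y,z0=0):
    r,b,c,h=[v/1000 for v in DIM[n]];m=np.zeros((384*4,512*4),np.uint8);a=np.linspace(0,6.283,40)
    for (r1,z1),(r2,z2) in [((r,0),(r,b)),((r,b),(c,b+.008)),((c,b+.008),(c,h))]:
        p=[proj(info,(x+rr*np.cos(t),y+rr*np.sin(t),z0+z)) for rr,z in((r1,z1),(r2,z2)) for t in a]
        cv2.fillConvexPoly(m,cv2.convexHull(((np.array(p)+.5)*4).astype(np.int32)),255)
    return cv2.resize(m,(512,384),interpolation=cv2.INTER_AREA)/255.
E
python3 - <<'E'
from h import *
i=camera_info("top")
for c,n,h in(((50,341),"small",.062),((266,347),"largest",.116),((523,337),"medium",.078),((718,318),"large",.096)):
    uv=(190+(c[0]+.5)/3.5-.5,130+(c[1]+.5)/3.5-.5);p=ray(i,uv,h)
    s=camera_info("scene")
    im=cv2.imread("pics/scene0.png").astype(float);tp=cv2.imread("pics/top0.png").astype(float)
    best=None
    def score(x,y,only=None):
        t=0
        for inf,I in((s,im),(i,tp)):
            m=sil(inf,n,x,y);k=np.ones((5,5));o=cv2.dilate(m,k)-m;
            bg=np.median(I[o>.5],axis=0)
            # mean colour distance inside minus in ring
            d=np.minimum(np.linalg.norm(I-bg,axis=2),40)
            t+=((m-.5)*d*(cv2.dilate(m,np.ones((9,9)))>0)).sum()
        return t
    from itertools import product
    x,y=p[:2]
    for st in(.004,.002,.001):
        x,y=max(((x+st*a,y+st*b) for a,b in product(range(-2,3),repeat=2)),key=lambda q:score(*q))
    print(n,"cap",p.round(4),"fit",round(x,4),round(y,4),"scene base px of cap est",proj(s,(p[0],p[1],0)).round(1))
    r=DIM[n][0]/1000
for z in[.009]:
    for q in((.656,-.1013),(.6469,-.0197),(.6378,.0617),(.6288,.143)):print(proj(s,(*q,z)).round(1))
w=cv2.imread("pics/scene0.png").max(2)[185:230,120:285]
n,l,st,c=cv2.connectedComponentsWithStats((w<45).astype(np.uint8))
for k in range(1,n):
    if st[k][4]>100:print("mat scene",c[k]+[120,185],ray(camera_info("scene"),c[k]+[120,185],.009).round(4))
E
```

```text
small cap [0.4829 0.2248 0.062 ] fit 0.4829 0.2268 scene base px of cap est [306.3 186.3]
largest cap [0.4767 0.0855 0.116 ] fit 0.4727 0.0835 scene base px of cap est [251.1 173.4]
medium cap [ 0.4813 -0.084   0.078 ] fit 0.4793 -0.088 scene base px of cap est [187.2 161.5]
large cap [ 0.4916 -0.2056  0.096 ] fit 0.4916 -0.2086 scene base px of cap est [142.7 154.8]
[146.8 198.9]
[182.  204.2]
[218.1 209.6]
[255.1 215.2]
mat scene [146.56616052 199.73535792] [ 0.6587 -0.1003  0.009 ]
mat scene [181.71907757 205.04821803] [ 0.6497 -0.019   0.009 ]
mat scene [217.99596774 210.52016129] [0.6407 0.0627 0.009 ]
mat scene [255.2046332  216.09459459] [0.6316 0.144  0.009 ]
```

Call:
servo_tool(increments=[[[0.7,1,0,1],[0.7,1,0,1],[0.7,1,0,1],[0.7,1,0,1],[0.7,1,0,1],[0.7,1,0,1],[0.7,1,0,1],[0.7,1,0,1],[0.7,1,0,1],[0.7,1,0,1],[0.7,1,0,1],[0.7,1,0,1]]], jaw=0)

```text
time_s: 1.1
tool_pos: [0.4182, -0.2669, 0.2201]
ee_rot: [[0.051, 0.999, -0.0], [0.999, -0.051, 0.0], [0.0, -0.0, -1.0]]
wrist_force: [0.4, -0.3, -0.7]
width: 0.085
gripper_force: 0.0
```

Call:
servo_tool(increments=[[[0.6,0.5,0,0.4],[0.6,0.5,0,0.4],[0.6,0.5,0,0.4],[0.6,0.5,0,0.34],[0,0,0,0],[0,0,0,0],[0,0,0,0]]])

```text
time_s: 1.68
tool_pos: [0.4888, -0.209, 0.2198]
ee_rot: [[-0.104, 0.995, -0.002], [0.995, 0.104, -0.0], [-0.0, -0.002, -1.0]]
wrist_force: [-0.2, -0.4, -0.1]
width: 0.0852
gripper_force: 0.0
```

```bash
python3 - <<'E'
from h import *
s=status.state();i=camera_info("wrist");im=camera("wrist")[:,:,::-1].copy()
print(s["tool_pos"],s["ee_rot"].round(3).tolist(),np.round(i["camera_matrix"],1).tolist(),np.round(i["cam_to_world"],3).tolist())
cv2.imwrite("pics/w0.png",im)
a=np.linspace(0,6.28,40)
for p in((.4916,-.207,.096,.02),(.4916,-.207,0,.026),(.657,-.101,.009,.034)):
    q=np.array([proj(i,(p[0]+p[3]*np.cos(t),p[1]+p[3]*np.sin(t),p[2])) for t in a])
    cv2.polylines(im,[q.astype(np.int32)],True,(0,255,0),1)
cv2.imwrite("pics/w0o.png",im)
E
```

```text
[ 0.48881309 -0.20903993  0.21978107] [[-0.104, 0.995, -0.002], [0.995, 0.104, -0.0], [-0.0, -0.002, -1.0]] [[271.5, 0.0, 253.6], [0.0, 271.5, 189.6], [0.0, 0.0, 1.0]] [[0.995, -0.1, -0.025, 0.482], [0.103, 0.96, 0.262, -0.143], [-0.002, -0.263, 0.965, 0.375], [0.0, 0.0, 0.0, 1.0]]
```

View pics/w0o.png

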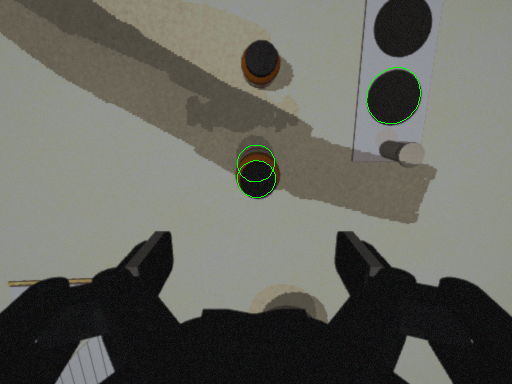

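The wrist view shows the large bottle's cap at (257,180) and mat 1 at (393,97). Both fall on the predicted outlines, so I'll descend on the large bottle.

Call:
servo_tool(increments=[[[0.06,0.07,-0.8,0],[0,0,-0.8,0],[0,0,-0.8,0],[0,0,-0.8,0],[0,0,-0.8,0],[0,0,-0.8,0],[0,0,-0.5,0],[0,0,-0.3,0],[0,0,0,0],[0,0,0,0]]])

```text
time_s: 2.57
tool_pos: [0.4912, -0.207, 0.0524]
ee_rot: [[-0.104, 0.995, -0.0], [0.995, 0.104, -0.0], [-0.0, -0.0, -1.0]]
wrist_force: [-1.2, -0.1, -0.0]
width: 0.0856
gripper_force: 0.0
```

Call:
servo_tool(increments=[[[0,0,0,0],[0,0,0,0],[0,0,0,0],[0,0,0,0],[0,0,0,0],[0,0,0,0],[0,0,0,0],[0,0,0,0]]], jaw=1)

```text
time_s: 3.23
tool_pos: [0.4925, -0.2068, 0.0539]
ee_rot: [[-0.105, 0.995, 0.002], [0.995, 0.105, -0.001], [-0.001, 0.002, -1.0]]
wrist_force: [-1.3, 0.4, 9.8]
width: 0.0474
gripper_force: 60.1
```

```bash
python3 - <<'E'
from h import *
s=status.state();print(s["width"],s["wrist_force"])
w=camera("wrist")[:,:,::-1];t=camera("scene")[:,:,::-1]
a=cv2.resize(w[90:384,106:406],(400,392));b=cv2.resize(t[85:235,80:240],(400,375))
o=np.zeros((392,800,3),np.uint8);o[:,:400]=a;o[:375,400:]=b
cv2.imwrite("pics/g1.png",np.clip(o*1.8,0,255).astype(np.uint8))
E
```

```text
0.04735416333780098 [-1.30940901  0.36598738  9.81644034]
```

View pics/g1.png

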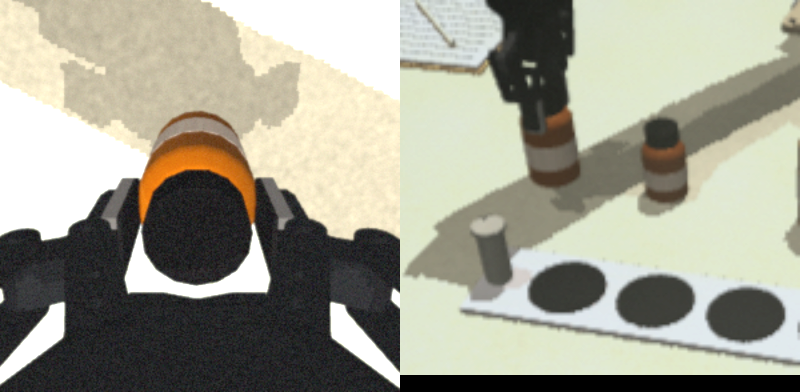

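```bash
python3 - <<'E'
from h import *
i=camera_info("wrist");p=ray(i,(253.8,261),.097);s=status.state();print(p,s["ee_rot"].T@(p-s["tool_pos"]))
im=camera("wrist").max(2)
print([ (v,ray(i,(253.8,v),.097)[1].round(4)) for v in range(210,310,5)])
print(im[205:320:3,254])
E
```

```text
[ 0.49244586 -0.20487225  0.097     ] [ 0.00187165  0.00024073 -0.04311824]
[(210, np.float64(-0.1801)), (215, np.float64(-0.1824)), (220, np.float64(-0.1847)), (225, np.float64(-0.1871)), (230, np.float64(-0.1895)), (235, np.float64(-0.1919)), (240, np.float64(-0.1943)), (245, np.float64(-0.1968)), (250, np.float64(-0.1993)), (255, np.float64(-0.2018)), (260, np.float64(-0.2044)), (265, np.float64(-0.2069)), (270, np.float64(-0.2095)), (275, np.float64(-0.2122)), (280, np.float64(-0.2148)), (285, np.float64(-0.2175)), (290, np.float64(-0.2202)), (295, np.float64(-0.223)), (300, np.float64(-0.2258)), (305, np.float64(-0.2286))]
[121 125 128 138  70  15  29  10  10  20  16  22  24  24  25  13  20  23
  21  22  21  24  17  22  19  22  25  13  28  22  20  23  18 143 195 194
 107  27  19]
```

The large bottle is gripped and centred to about 2 mm, so I'll lift it and carry it to mat 3.

Call:
servo_tool(increments=[[[0,0,0.2,0],[0,0,0.4,0],[0,0,0.6,0],[0,0,0.7,0],[0,0,0.7,0],[0,0,0.6,0],[0,0,0.3,0],[0.1,0.2,0.1,0],[0.2,0.4,0,0],[0.3,0.6,0,0],[0.4,0.7,0,0],[0.4,0.7,0,0]]])

```text
time_s: 4.38
tool_pos: [0.5331, -0.1274, 0.1592]
ee_rot: [[-0.104, 0.995, -0.002], [0.995, 0.104, 0.0], [0.001, -0.002, -1.0]]
wrist_force: [-0.8, 0.2, -1.7]
width: 0.0475
gripper_force: 62.0
```

Call:
servo_tool(increments=[[[0.4,0.8,0,0],[0.4,0.8,0,0],[0.4,0.8,0,0],[0.4,0.8,0,0],[0.4,0.8,0,0],[0.4,0.8,0,0],[0.4,0.7,0,0],[0.38,0.5,0,0],[0.2,0.25,0,0],[0.1,0.05,0,0],[0,0,0,0],[0,0,0,0]]])

```text
time_s: 5.38
tool_pos: [0.6371, 0.0588, 0.1595]
ee_rot: [[-0.103, 0.995, -0.002], [0.995, 0.103, -0.002], [-0.001, -0.002, -1.0]]
wrist_force: [-1.2, -0.5, -2.5]
width: 0.0474
gripper_force: 62.1
```

```bash
python3 - <<'E'
from h import *
i=camera_info("wrist");im=camera("wrist");s=status.state();print(s["tool_pos"])
cv2.imwrite("pics/w2.png",im[:,:,::-1])
g=cv2.GaussianBlur(im.max(2),(3,3),0)
n,l,st,c=cv2.connectedComponentsWithStats((g<60).astype(np.uint8))
for k in range(1,n):
    if 150<st[k][4]:print(c[k].round(1),st[k],ray(i,c[k],.009).round(4),"cap-z",ray(i,c[k],.2).round(4))
E
```

```text
[0.63712698 0.05844366 0.15972424]
[255.4  97.6] [ 225   66   61   65 3112] [0.6301 0.1434 0.009 ] cap-z [0.6305 0.1321 0.2   ]
[102.3 140.8] [ 80 114  35  58 755] [0.4651 0.0806 0.009 ] cap-z [0.5686 0.1085 0.2   ]
[132.9 136. ] [118 115  23  46 284] [0.4991 0.0893 0.009 ] cap-z [0.5814 0.1118 0.2   ]
[ 45.3 149.2] [   9  120   74   60 3590] [0.4009 0.0646 0.009 ] cap-z [0.5445 0.1025 0.2   ]
[256.8 164.8] [ 228  146   57   42 1608] [0.6392 0.0714 0.009 ] cap-z [0.6339 0.1051 0.2   ]
[254.7 321.4] [    0   218   512   166 52668] [ 0.6589 -0.141   0.009 ] cap-z [0.6413 0.0253 0.2   ]
```

View pics/w2.png

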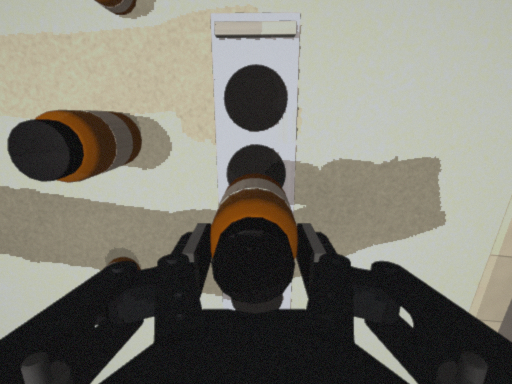

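Mat 4 measures (0.630, 0.143) from the wrist camera, which matches my estimate. The held bottle is nearly over mat 3, so I'll lower it.

Call:
servo_tool(increments=[[[0.07,0.06,-0.3,0],[0,0,-0.6,0],[0,0,-0.7,0],[0,0,-0.6,0],[0,0,-0.4,0],[0,0,-0.2,0],[0,0,-0.15,0],[0,0,-0.1,0],[0,0,0,0],[0,0,0,0]]])

```text
time_s: 6.27
tool_pos: [0.6406, 0.0625, 0.0694]
ee_rot: [[-0.105, 0.995, 0.001], [0.995, 0.105, 0.0], [0.0, 0.001, -1.0]]
wrist_force: [-0.3, -0.2, -1.2]
width: 0.0473
gripper_force: 62.1
```

Call:
servo_tool(increments=[[[0,0,-0.05,0],[0,0,-0.05,0],[0,0,0,0],[0,0,0,0]]])

```text
time_s: 6.6
tool_pos: [0.6401, 0.0623, 0.0659]
ee_rot: [[-0.105, 0.995, 0.0], [0.995, 0.105, -0.0], [-0.0, 0.0, -1.0]]
wrist_force: [-0.6, 0.3, -2.1]
width: 0.047
gripper_force: 62.1
```

Call:
servo_tool(increments=[[[-0.03,-0.04,-0.04,0],[0,0,-0.03,0],[0,0,-0.03,0],[0,0,0,0],[0,0,0,0]]])

```text
time_s: 7.02
tool_pos: [0.6392, 0.0611, 0.0631]
ee_rot: [[-0.105, 0.995, 0.0], [0.995, 0.105, -0.0], [-0.0, 0.0, -1.0]]
wrist_force: [-0.9, -1.1, 2.8]
width: 0.0473
gripper_force: 63.2
```

Call:
servo_tool(increments=[[[0,0,-0.03,0],[0,0,0,0],[0,0,0,0]]])

```text
time_s: 7.27
tool_pos: [0.6394, 0.061, 0.0629]
ee_rot: [[-0.105, 0.995, 0.001], [0.995, 0.105, -0.0], [-0.0, 0.001, -1.0]]
wrist_force: [-1.9, -0.9, 8.3]
width: 0.0477
gripper_force: 64.3
```

Call:
servo_tool(increments=[[[0,0,0,0],[0,0,0,0],[0,0,0,0],[0,0,0,0],[0,0,0,0],[0,0,0,0],[0,0,0,0]]], jaw=0)

```text
time_s: 7.85
tool_pos: [0.6391, 0.0612, 0.0617]
ee_rot: [[-0.105, 0.994, -0.0], [0.994, 0.105, 0.0], [0.0, -0.0, -1.0]]
wrist_force: [-0.2, 0.6, 0.3]
width: 0.0852
gripper_force: 0.0
```

Call:
servo_tool(increments=[[[0,0,0.3,0],[0,0,0.8,0],[0,0,1,0],[0,0,1,0],[0,0,1,0],[0,0,0.8,0],[-0.3,0.1,0.3,0],[-0.8,0.1,0,0],[-0.9,0.1,0,0],[-0.9,0.1,0,0],[-0.9,0.1,0,0],[-0.9,0.1,0,0]]])

```text
time_s: 8.85
tool_pos: [0.4957, 0.0792, 0.2176]
ee_rot: [[-0.105, 0.994, -0.001], [0.994, 0.105, -0.0], [-0.0, -0.001, -1.0]]
wrist_force: [0.8, 0.6, -1.1]
width: 0.0854
gripper_force: 0.0
```

Call:
servo_tool(increments=[[[-0.6,0.1,0,0],[-0.2,0,0,0],[0,0,0,0],[0,0,0,0]]])

```text
time_s: 9.18
tool_pos: [0.4749, 0.0821, 0.2181]
ee_rot: [[-0.104, 0.995, 0.001], [0.995, 0.104, 0.0], [-0.0, 0.001, -1.0]]
wrist_force: [0.6, -0.7, -0.6]
width: 0.085
gripper_force: 0.0
```

```bash
python3 - <<'E'
from h import *
i=camera_info("wrist");im=camera("wrist");s=status.state();print(s["tool_pos"])
im=im[:,:,::-1].copy()
a=np.linspace(0,6.28,40)
def circ(x,y,z,r):
    q=np.array([proj(i,(x+r*np.cos(t),y+r*np.sin(t),z)) for t in a]);cv2.polylines(im,[q.astype(np.int32)],True,(0,255,0),1)
circ(.474,.0845,.116,.023);circ(.474,.0845,0,.03);circ(.639,.062,.105,.02);circ(.639,.062,.009,.034)
cv2.imwrite("pics/w3.png",im)
E
```

```text
[0.47543676 0.08203881 0.2179634 ]
```

View pics/w3.png

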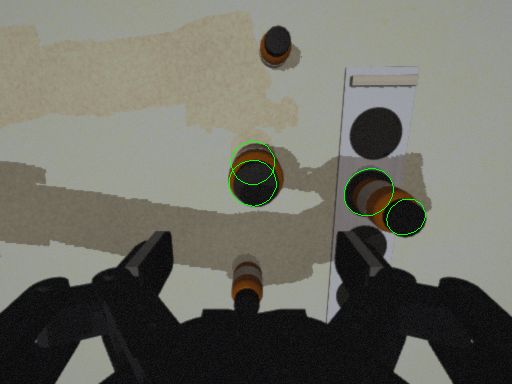

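The large bottle stands centred on mat 3. The largest bottle is at the predicted place, with its cap at (255,183), so I'll grasp it.

Call:
servo_tool(increments=[[[0.02,0.08,-0.4,0],[0,0,-0.8,0],[0,0,-0.8,0],[0,0,-0.8,0],[0,0,-0.8,0],[0,0,-0.6,0],[0,0,-0.4,0],[0,0,-0.17,0],[0,0,0,0],[0,0,0,0]]])

```text
time_s: 10.07
tool_pos: [0.4756, 0.0847, 0.0747]
ee_rot: [[-0.104, 0.995, 0.0], [0.995, 0.104, 0.0], [0.0, 0.0, -1.0]]
wrist_force: [-0.5, 0.2, -0.4]
width: 0.0854
gripper_force: 0.0
```

Call:
servo_tool(increments=[[[0,0,0,0],[0,0,0,0],[0,0,0,0],[0,0,0,0],[0,0,0,0],[0,0,0,0],[0,0,0,0]]], jaw=1)

```text
time_s: 10.65
tool_pos: [0.4769, 0.0849, 0.0769]
ee_rot: [[-0.104, 0.995, 0.005], [0.995, 0.104, 0.001], [0.0, 0.005, -1.0]]
wrist_force: [0.2, -0.7, 17.0]
width: 0.0441
gripper_force: 69.3
```

```bash
python3 - <<'E'
from h import *
w=camera("wrist")[:,:,::-1];t=camera("scene")[:,:,::-1];print(status.state()["width"])
a=cv2.resize(w[90:384,106:406],(400,392));b=cv2.resize(t[55:205,170:330],(400,375))
o=np.zeros((392,800,3),np.uint8);o[:,:400]=a;o[:375,400:]=b
cv2.imwrite("pics/g2.png",np.clip(o*1.6,0,255).astype(np.uint8))
E
```

```text
0.043966446309230967
```

View pics/g2.png

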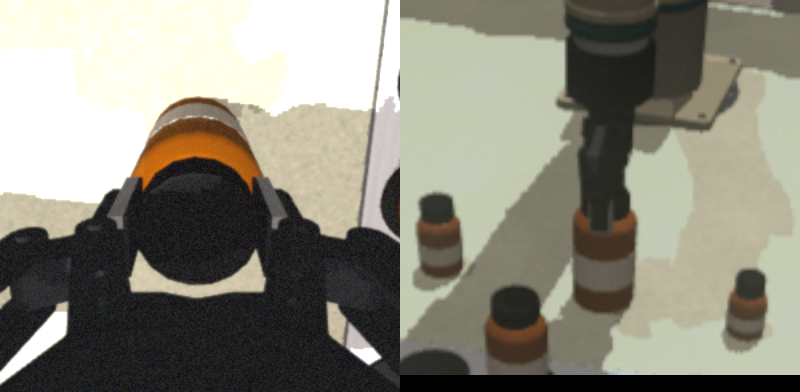

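The pads overlap the shoulder, with the jaw at 44 mm against a 60 mm body, so this grip is too high. I'll reopen, go 9 mm lower (still clear of the cap), and regrip.

Call:
servo_tool(increments=[[[0,0,0,0],[0,0,0,0],[0,0,0,0],[0,0,0,0],[0,0,0,0],[0,0,0,0],[0,0,-0.1,0],[0,0,-0.1,0],[0,0,-0.1,0],[0,0,0,0],[0,0,0,0]]], jaw=0)

```text
time_s: 11.67
tool_pos: [0.4745, 0.0846, 0.0654]
ee_rot: [[-0.105, 0.994, -0.001], [0.994, 0.105, -0.0], [-0.0, -0.001, -1.0]]
wrist_force: [-0.2, 0.0, 0.6]
width: 0.0854
gripper_force: 0.0
```

Call:
servo_tool(increments=[[[0,0,0,0],[0,0,0,0],[0,0,0,0],[0,0,0,0],[0,0,0,0],[0,0,0,0],[0,0,0,0]]], jaw=1)

```text
time_s: 12.25
tool_pos: [0.4753, 0.0847, 0.0665]
ee_rot: [[-0.105, 0.995, 0.001], [0.995, 0.105, 0.0], [0.0, 0.001, -1.0]]
wrist_force: [0.0, 0.4, 6.8]
width: 0.0568
gripper_force: 62.2
```

Call:
servo_tool(increments=[[[0,0,0.15,0],[0,0,0.3,0],[0,0,0.5,0],[0,0,0.6,0],[0,0,0.6,0],[0,0,0.6,0],[0,0,0.3,0],[0.1,0.05,0.1,0],[0.25,0.1,0,0],[0.4,0.15,0,0],[0.5,0.2,0,0],[0.5,0.2,0,0]]])

```text
time_s: 13.25
tool_pos: [0.5276, 0.1057, 0.159]
ee_rot: [[-0.105, 0.995, -0.002], [0.995, 0.105, -0.0], [-0.0, -0.002, -1.0]]
wrist_force: [-0.9, 0.2, -3.1]
width: 0.0575
gripper_force: 64.7
```

Call:
servo_tool(increments=[[[0.6,0.2,0,0],[0.6,0.2,0,0],[0.6,0.2,0,0],[0.6,0.2,0,0],[0.5,0.2,0,0],[0.3,0.15,0,0],[0.2,0.1,0,0],[0,0,0,0],[0,0,0,0],[0,0,0,0]]])

```text
time_s: 14.08
tool_pos: [0.6282, 0.1426, 0.1595]
ee_rot: [[-0.105, 0.994, -0.002], [0.994, 0.105, -0.001], [-0.001, -0.002, -1.0]]
wrist_force: [0.3, 0.7, -2.2]
width: 0.0572
gripper_force: 64.7
```

```bash
python3 - <<'E'
from h import *
s=status.state();i=camera_info("wrist");im=camera("wrist");print(s["tool_pos"],s["width"])
c=im.max(2)[:,254];print(c[170:310:3].tolist())
for v in(190,200,210,220,300,305):print(v,ray(i,(254,v),s["tool_pos"][2]-.0665+.116)[:2].round(4))
E
```

```text
[0.62822269 0.14263716 0.15949647] 0.057182256424667705
[74, 89, 88, 92, 79, 65, 60, 61, 77, 98, 116, 118, 118, 120, 131, 78, 12, 12, 14, 16, 38, 25, 28, 27, 30, 14, 17, 27, 26, 12, 17, 19, 18, 20, 25, 28, 24, 13, 19, 22, 24, 16, 20, 20, 16, 16, 28]
190 [0.6247 0.1801]
200 [0.6252 0.1759]
210 [0.6256 0.1716]
220 [0.6261 0.1672]
300 [0.6301 0.1286]
305 [0.6304 0.1259]
```

Call:
servo_tool(increments=[[[0.05,0.05,-0.3,0],[0,0,-0.5,0],[0,0,-0.6,0],[0,0,-0.5,0],[0,0,-0.3,0],[0,0,-0.2,0],[0,0,-0.15,0],[0,0,-0.1,0],[0,0,0,0],[0,0,0,0]]])

```text
time_s: 14.97
tool_pos: [0.6312, 0.1448, 0.0812]
ee_rot: [[-0.105, 0.995, 0.001], [0.995, 0.105, 0.0], [0.0, 0.001, -1.0]]
wrist_force: [0.2, 0.0, -2.2]
width: 0.057
gripper_force: 64.7
```

Call:
servo_tool(increments=[[[0,0,-0.04,0],[0,0,-0.04,0],[0,0,-0.03,0],[0,0,0,0],[0,0,0,0]]])

```text
time_s: 15.38
tool_pos: [0.6307, 0.1445, 0.0774]
ee_rot: [[-0.105, 0.995, -0.0], [0.995, 0.105, 0.0], [0.0, -0.0, -1.0]]
wrist_force: [0.1, 0.3, -2.9]
width: 0.0573
gripper_force: 64.7
```

Call:
servo_tool(increments=[[[-0.03,0,-0.03,0],[0,0,-0.03,0],[0,0,0,0],[0,0,0,0]]])

```text
time_s: 15.72
tool_pos: [0.6298, 0.1446, 0.0758]
ee_rot: [[-0.105, 0.994, -0.0], [0.994, 0.105, 0.0], [0.0, -0.0, -1.0]]
wrist_force: [-1.1, 0.5, -1.1]
width: 0.0569
gripper_force: 64.9
```

Call:
servo_tool(increments=[[[0,0,-0.03,0],[0,0,0,0],[0,0,0,0]]])

```text
time_s: 15.97
tool_pos: [0.6299, 0.1447, 0.0756]
ee_rot: [[-0.105, 0.995, 0.0], [0.995, 0.105, -0.0], [-0.0, 0.0, -1.0]]
wrist_force: [-2.0, -0.5, 5.4]
width: 0.0573
gripper_force: 65.5
```

Call:
servo_tool(increments=[[[0,0,0,0],[0,0,0,0],[0,0,0,0],[0,0,0,0],[0,0,0,0],[0,0,0,0],[0,0,0,0]]], jaw=0)

```text
time_s: 16.55
tool_pos: [0.6299, 0.1446, 0.0746]
ee_rot: [[-0.105, 0.995, -0.0], [0.995, 0.105, 0.0], [0.0, -0.0, -1.0]]
wrist_force: [0.8, 0.1, 0.1]
width: 0.085
gripper_force: 0.0
```

Call:
servo_tool(increments=[[[0,0,0.3,0],[0,0,0.8,0],[0,0,1,0],[0,0,1,0],[0,0,0.9,0],[-0.2,0.1,0.4,0],[-0.6,0.3,0.1,0],[-0.8,0.4,0,0],[-0.8,0.5,0,0],[-0.8,0.5,0,0],[-0.8,0.5,0,0],[-0.6,0.3,0,0]]])

```text
time_s: 17.55
tool_pos: [0.4888, 0.2245, 0.2098]
ee_rot: [[-0.107, 0.994, -0.001], [0.994, 0.107, 0.001], [0.001, -0.001, -1.0]]
wrist_force: [-0.2, 0.1, -0.0]
width: 0.0853
gripper_force: 0.0
```

Call:
servo_tool(increments=[[[-0.3,0.1,0,0],[0,0,0,0],[0,0,0,0],[0,0,0,0]]])

```text
time_s: 17.88
tool_pos: [0.4843, 0.2245, 0.2097]
ee_rot: [[-0.103, 0.995, 0.001], [0.995, 0.103, -0.0], [-0.001, 0.001, -1.0]]
wrist_force: [-0.1, -0.7, -1.2]
width: 0.0853
gripper_force: 0.0
```

```bash
python3 - <<'E'
from h import *
W=camera("wrist")[:,:,::-1].copy();S=camera("scene")[:,:,::-1].copy();print(status.state()["tool_pos"])
a=np.linspace(0,6.28,40)
for im,n in((W,"wrist"),(S,"scene")):
    i=camera_info(n)
    def circ(x,y,z,r):
        q=np.array([proj(i,(x+r*np.cos(t),y+r*np.sin(t),z)) for t in a]);cv2.polylines(im,[np.round(q).astype(np.int32)],True,(0,255,0),1)
    circ(.483,.2255,.062,.0135);circ(.63,.1435,.125,.023);circ(.639,.062,.105,.02);circ(.63,.1435,.009,.034)
o=np.zeros((420,800,3),np.uint8)
o[:420,:400]=cv2.resize(W[30:240,190:390],(400,420));o[:420,400:]=cv2.resize(S[90:300,160:360],(400,420))
cv2.imwrite("pics/w4.png",np.clip(o*1.5,0,255).astype(np.uint8))
E
```

```text
[0.48419903 0.22454124 0.2095413 ]
```

View pics/w4.png

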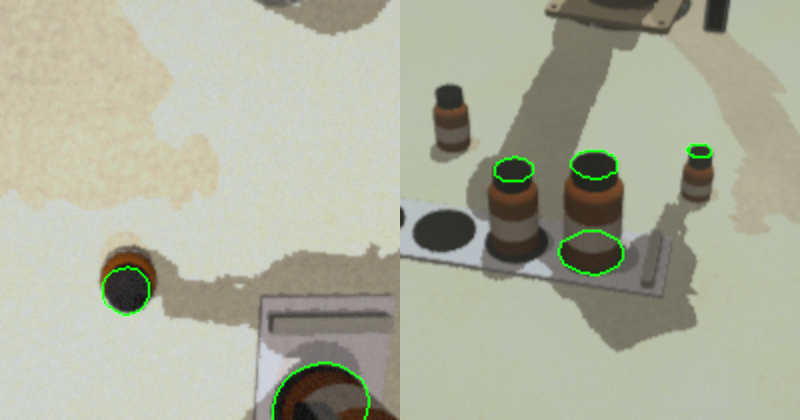

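Both placed bottles stand centred. The small bottle matches its prediction, so I'll grasp it low.

Call:
servo_tool(increments=[[[-0.02,0.04,-0.5,0],[0,0,-0.9,0],[0,0,-0.9,0],[0,0,-0.9,0],[0,0,-0.9,0],[0,0,-0.8,0],[0,0,-0.6,0],[0,0,-0.4,0],[0,0,-0.25,0],[0,0,-0.15,0],[0,0,0,0],[0,0,0,0]]])

```text
time_s: 18.98
tool_pos: [0.4828, 0.2268, 0.021]
ee_rot: [[-0.104, 0.995, 0.001], [0.995, 0.104, 0.0], [0.0, 0.001, -1.0]]
wrist_force: [-0.4, 1.3, -0.1]
width: 0.0855
gripper_force: 0.0
```

Call:
servo_tool(increments=[[[0,0,0,0],[0,0,0,0],[0,0,0,0],[0,0,0,0],[0,0,0,0],[0,0,0,0],[0,0,0,0],[0,0,0,0]]], jaw=1)

```text
time_s: 19.65
tool_pos: [0.4828, 0.227, 0.0218]
ee_rot: [[-0.105, 0.995, 0.002], [0.995, 0.105, 0.0], [0.0, 0.002, -1.0]]
wrist_force: [-0.7, -0.6, 8.2]
width: 0.0313
gripper_force: 58.7
```

Call:
servo_tool(increments=[[[0,0,0.15,0],[0,0,0.4,0],[0,0,0.7,0],[0,0,0.8,0],[0,0,0.8,0],[0,0,0.8,0],[0,0,0.7,0],[0.05,-0.1,0.4,0],[0.15,-0.3,0.05,0],[0.3,-0.5,0,0],[0.4,-0.7,0,0],[0.4,-0.8,0,0]]])

```text
time_s: 20.65
tool_pos: [0.5211, 0.1541, 0.1641]
ee_rot: [[-0.107, 0.994, -0.001], [0.994, 0.107, -0.0], [0.0, -0.001, -1.0]]
wrist_force: [0.3, -0.3, -0.9]
width: 0.0311
gripper_force: 59.5
```

Call:
servo_tool(increments=[[[0.4,-0.8,0,0],[0.4,-0.8,0,0],[0.4,-0.8,0,0],[0.4,-0.8,0,0],[0.4,-0.8,0,0],[0.4,-0.8,0,0],[0.4,-0.8,0,0],[0.4,-0.8,0,0],[0.4,-0.7,0,0],[0.4,-0.7,0,0],[0.3,-0.4,0,0],[0.2,-0.1,0,0]]])

```text
time_s: 21.65
tool_pos: [0.6559, -0.0995, 0.163]
ee_rot: [[-0.099, 0.995, -0.002], [0.995, 0.099, -0.003], [-0.002, -0.002, -1.0]]
wrist_force: [0.6, -0.9, -0.4]
width: 0.0315
gripper_force: 59.5
```

Call:
servo_tool(increments=[[[0,0,0,0],[0,0,0,0],[0,0,0,0]]])

```text
time_s: 21.9
tool_pos: [0.6554, -0.0923, 0.1643]
ee_rot: [[-0.107, 0.994, -0.001], [0.994, 0.107, 0.001], [0.001, -0.001, -1.0]]
wrist_force: [-0.3, -0.6, -0.6]
width: 0.0313
gripper_force: 59.5
```

Call:
servo_tool(increments=[[[0,-0.2,-0.3,0],[0,0,-0.7,0],[0,0,-0.8,0],[0,0,-0.8,0],[0,0,-0.7,0],[0,0,-0.4,0],[0,0,-0.3,0],[0,0,-0.15,0],[0,0,-0.1,0],[0,0,0,0],[0,0,0,0],[0,0,0,0]]])

```text
time_s: 22.9
tool_pos: [0.6571, -0.1003, 0.0383]
ee_rot: [[-0.105, 0.995, 0.002], [0.995, 0.105, -0.0], [-0.0, 0.002, -1.0]]
wrist_force: [-0.2, 0.4, -0.9]
width: 0.031
gripper_force: 59.5
```

Call:
servo_tool(increments=[[[0,0,-0.04,0],[0,0,-0.04,0],[0,0,0,0],[0,0,0,0]]])

```text
time_s: 23.23
tool_pos: [0.6562, -0.1003, 0.0349]
ee_rot: [[-0.105, 0.995, -0.0], [0.995, 0.105, 0.0], [0.0, -0.0, -1.0]]
wrist_force: [0.0, -0.1, -0.4]
width: 0.0311
gripper_force: 59.5
```

Call:
servo_tool(increments=[[[0.02,0,-0.04,0],[0,0,-0.03,0],[0,0,-0.03,0],[0,0,0,0],[0,0,0,0]]])

```text
time_s: 23.65
tool_pos: [0.6568, -0.1002, 0.0317]
ee_rot: [[-0.105, 0.995, -0.0], [0.995, 0.105, 0.0], [0.0, -0.0, -1.0]]
wrist_force: [-0.0, 0.5, -0.3]
width: 0.0312
gripper_force: 59.5
```

Call:
servo_tool(increments=[[[0,0,-0.03,0],[0,0,0,0],[0,0,0,0]]])

```text
time_s: 23.9
tool_pos: [0.657, -0.1002, 0.031]
ee_rot: [[-0.105, 0.995, 0.0], [0.995, 0.105, 0.0], [-0.0, 0.0, -1.0]]
wrist_force: [0.4, -0.2, 0.2]
width: 0.0318
gripper_force: 59.6
```

Call:
servo_tool(increments=[[[0,0,-0.03,0],[0,0,0,0],[0,0,0,0]]])

```text
time_s: 24.15
tool_pos: [0.657, -0.1003, 0.0309]
ee_rot: [[-0.105, 0.995, 0.0], [0.995, 0.105, -0.0], [-0.0, 0.0, -1.0]]
wrist_force: [-0.6, -0.1, 4.8]
width: 0.0312
gripper_force: 60.6
```

Call:
servo_tool(increments=[[[0,0,0,0],[0,0,0,0],[0,0,0,0],[0,0,0,0],[0,0,0,0],[0,0,0,0],[0,0,0,0]]], jaw=0)

```text
time_s: 24.73
tool_pos: [0.6568, -0.1002, 0.0299]
ee_rot: [[-0.105, 0.995, -0.0], [0.995, 0.105, 0.0], [0.0, -0.0, -1.0]]
wrist_force: [1.0, -0.1, 0.9]
width: 0.0854
gripper_force: 0.0
```

Call:
servo_tool(increments=[[[0,0,0.3,0],[0,0,0.9,0],[0,0,1,0],[0,0,1,0],[0,0,1,0],[-0.3,0.05,0.8,0],[-0.7,0.05,0.5,0],[-0.9,0.1,0.1,0],[-0.9,0.1,0,0],[-0.9,0.1,0,0],[-0.9,0.1,0,0],[-0.8,0,0,0]]])

```text
time_s: 25.73
tool_pos: [0.4931, -0.0845, 0.1988]
ee_rot: [[-0.106, 0.994, 0.0], [0.994, 0.106, -0.0], [-0.0, 0.0, -1.0]]
wrist_force: [-0.1, -0.1, -0.6]
width: 0.0857
gripper_force: 0.0
```

Call:
servo_tool(increments=[[[-0.5,0,0,0],[0,0,0,0],[0,0,0,0],[0,0,0,0]]])

```text
time_s: 26.07
tool_pos: [0.4814, -0.0852, 0.1987]
ee_rot: [[-0.105, 0.995, 0.003], [0.995, 0.105, -0.0], [-0.0, 0.003, -1.0]]
wrist_force: [0.5, 0.8, 0.5]
width: 0.0855
gripper_force: 0.0
```

```bash
python3 - <<'E'
from h import *
W=camera("wrist")[:,:,::-1].copy();print(status.state()["tool_pos"])
a=np.linspace(0,6.28,40)
i=camera_info("wrist")
def circ(x,y,z,r):
    q=np.array([proj(i,(x+r*np.cos(t),y+r*np.sin(t),z)) for t in a]);cv2.polylines(W,[np.round(q).astype(np.int32)],True,(0,255,0),1)
circ(.480,-.086,.078,.0165);circ(.657,-.101,.071,.0135);circ(.648,-.019,.009,.034);circ(.657,-.101,.009,.034)
cv2.imwrite("pics/w5.png",np.clip(cv2.resize(W[60:320,180:480],(750,600))[:600]*1.4,0,255).astype(np.uint8))
E
```

```text
[ 0.48147512 -0.08518264  0.19846436]
```

View pics/w5.png

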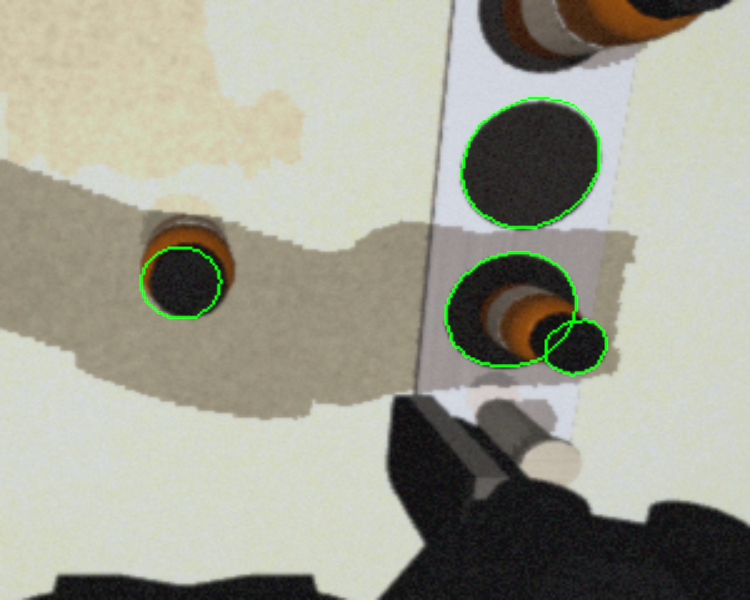

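The small bottle is centred on mat 1. The medium bottle is about 1.5 mm in +x of the prediction, so I'll grasp it there.

Call:
servo_tool(increments=[[[0.02,-0.04,-0.5,0],[0,0,-0.9,0],[0,0,-0.9,0],[0,0,-0.9,0],[0,0,-0.9,0],[0,0,-0.7,0],[0,0,-0.4,0],[0,0,-0.3,0],[0,0,-0.15,0],[0,0,0,0],[0,0,0,0]]])

```text
time_s: 27.03
tool_pos: [0.4811, -0.0864, 0.0288]
ee_rot: [[-0.105, 0.994, 0.001], [0.994, 0.105, 0.0], [-0.0, 0.001, -1.0]]
wrist_force: [-0.4, 0.1, 0.6]
width: 0.0857
gripper_force: 0.0
```

Call:
servo_tool(increments=[[[0,0,0,0],[0,0,0,0],[0,0,0,0],[0,0,0,0],[0,0,0,0],[0,0,0,0],[0,0,0,0],[0,0,0,0]]], jaw=1)

```text
time_s: 27.7
tool_pos: [0.4812, -0.0866, 0.0296]
ee_rot: [[-0.105, 0.995, 0.002], [0.995, 0.105, -0.0], [-0.001, 0.002, -1.0]]
wrist_force: [-0.5, -0.0, 7.7]
width: 0.0414
gripper_force: 59.5
```

Call:
servo_tool(increments=[[[0,0,0.15,0],[0,0,0.4,0],[0,0,0.7,0],[0,0,0.8,0],[0,0,0.8,0],[0,0,0.6,0],[0.05,0.03,0.25,0],[0.2,0.1,0,0],[0.4,0.15,0,0],[0.5,0.2,0,0],[0.6,0.2,0,0],[0.6,0.2,0,0]]])

```text
time_s: 28.7
tool_pos: [0.5511, -0.0595, 0.1381]
ee_rot: [[-0.105, 0.994, -0.002], [0.994, 0.105, 0.0], [0.0, -0.002, -1.0]]
wrist_force: [-0.4, 0.8, -1.0]
width: 0.0413
gripper_force: 60.8
```

Call:
servo_tool(increments=[[[0.6,0.25,0,0],[0.6,0.25,0,0],[0.6,0.25,0,0],[0.5,0.2,0,0],[0.5,0.2,0,0],[0.3,0.15,0,0],[0.1,0.05,0,0],[0,0,0,0],[0,0,0,0],[0,0,0,0],[0,0,0,0]]])

```text
time_s: 29.62
tool_pos: [0.6462, -0.0202, 0.1393]
ee_rot: [[-0.104, 0.995, -0.001], [0.995, 0.104, -0.001], [-0.0, -0.001, -1.0]]
wrist_force: [-0.2, -0.2, -1.6]
width: 0.0415
gripper_force: 60.8
```

Call:
servo_tool(increments=[[[0,0,-0.3,0],[0,0,-0.6,0],[0,0,-0.7,0],[0,0,-0.6,0],[0,0,-0.4,0],[0,0,-0.3,0],[0,0,-0.15,0],[0,0,-0.1,0],[0,0,0,0],[0,0,0,0],[0,0,0,0]]])

```text
time_s: 30.53
tool_pos: [0.6477, -0.0195, 0.0459]
ee_rot: [[-0.105, 0.995, 0.002], [0.995, 0.105, 0.0], [-0.0, 0.002, -1.0]]
wrist_force: [0.6, 0.9, -0.5]
width: 0.0412
gripper_force: 60.8
```

Call:
servo_tool(increments=[[[0,0,-0.04,0],[0,0,-0.04,0],[0,0,0,0],[0,0,0,0]]])

```text
time_s: 30.87
tool_pos: [0.6469, -0.0196, 0.0427]
ee_rot: [[-0.105, 0.995, 0.0], [0.995, 0.105, -0.0], [-0.0, 0.0, -1.0]]
wrist_force: [0.2, -0.0, -0.7]
width: 0.0406
gripper_force: 60.8
```

Call:
servo_tool(increments=[[[0.03,0,-0.04,0],[0,0,-0.04,0],[0,0,-0.03,0],[0,0,0,0],[0,0,0,0]]])

```text
time_s: 31.28
tool_pos: [0.6477, -0.0195, 0.0391]
ee_rot: [[-0.105, 0.994, -0.0], [0.994, 0.105, 0.0], [0.0, -0.0, -1.0]]
wrist_force: [-0.7, -0.1, -0.2]
width: 0.0414
gripper_force: 60.8
```

Call:
servo_tool(increments=[[[0,0,-0.03,0],[0,0,0,0],[0,0,0,0]]])

```text
time_s: 31.53
tool_pos: [0.648, -0.0195, 0.0388]
ee_rot: [[-0.105, 0.995, 0.0], [0.995, 0.105, -0.0], [-0.0, 0.0, -1.0]]
wrist_force: [-0.5, 0.2, 1.9]
width: 0.0413
gripper_force: 61.1
```

Call:
servo_tool(increments=[[[0,0,-0.02,0],[0,0,0,0],[0,0,0,0]]])

```text
time_s: 31.78
tool_pos: [0.648, -0.0195, 0.0387]
ee_rot: [[-0.105, 0.995, 0.0], [0.995, 0.105, -0.0], [-0.0, 0.0, -1.0]]
wrist_force: [-1.4, 0.2, 6.5]
width: 0.0412
gripper_force: 61.7
```

Call:
servo_tool(increments=[[[0,0,0,0],[0,0,0,0],[0,0,0,0],[0,0,0,0],[0,0,0,0],[0,0,0,0],[0,0,0,0]]], jaw=0)

```text
time_s: 32.37
tool_pos: [0.6478, -0.0195, 0.0377]
ee_rot: [[-0.105, 0.995, -0.0], [0.995, 0.105, 0.0], [0.0, -0.0, -1.0]]
wrist_force: [-0.2, -0.9, -0.0]
width: 0.0853
gripper_force: 0.0
```

Call:
servo_tool(increments=[[[0,0,0.3,0],[0,0,0.9,0],[0,0,1,0],[0,0,1,0],[0,0,1,0],[-0.3,0,0.9,0],[-0.7,0,0.5,0],[-0.9,0,0.1,0],[-0.9,0,0,0],[-0.9,0,0,0],[-0.9,0,0,0],[-0.8,0,0,0]]])

```text
time_s: 33.37
tool_pos: [0.4841, -0.0196, 0.2096]
ee_rot: [[-0.105, 0.994, 0.0], [0.994, 0.105, -0.0], [-0.001, 0.0, -1.0]]
wrist_force: [0.7, 0.7, -0.4]
width: 0.0853
gripper_force: 0.0
```

Call:
servo_tool(increments=[[[-0.5,0,0,0],[0,0,0,0],[0,0,0,0],[0,0,0,0]]])

```text
time_s: 33.7
tool_pos: [0.4724, -0.0195, 0.2095]
ee_rot: [[-0.105, 0.995, 0.003], [0.995, 0.105, 0.0], [-0.0, 0.003, -1.0]]
wrist_force: [0.9, 0.6, 0.1]
width: 0.0854
gripper_force: 0.0
```

```bash
python3 - <<'E'
from h import *
T=camera("top")[:,:,::-1].copy();S=camera("scene")[:,:,::-1].copy()
a=np.linspace(0,6.28,40)
for im,n in((T,"top"),(S,"scene")):
    i=camera_info(n)
    for x,y,h,r in((.657,-.101,.071,.0135),(.648,-.0195,.087,.0165),(.639,.062,.105,.02),(.63,.1435,.125,.023)):
        q=np.array([proj(i,(x+r*np.cos(t),y+r*np.sin(t),h)) for t in a]);cv2.polylines(im,[np.round(q).astype(np.int32)],True,(0,255,0),1)
o=np.zeros((600,800,3),np.uint8)
o[:300]=cv2.resize(T[120:195,200:400],(800,300));o[300:]=cv2.resize(S[130:235,100:380],(800,300))
cv2.imwrite("pics/f.png",np.clip(o*1.5,0,255).astype(np.uint8))
E
```

```text
(no output)
```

View pics/f.png

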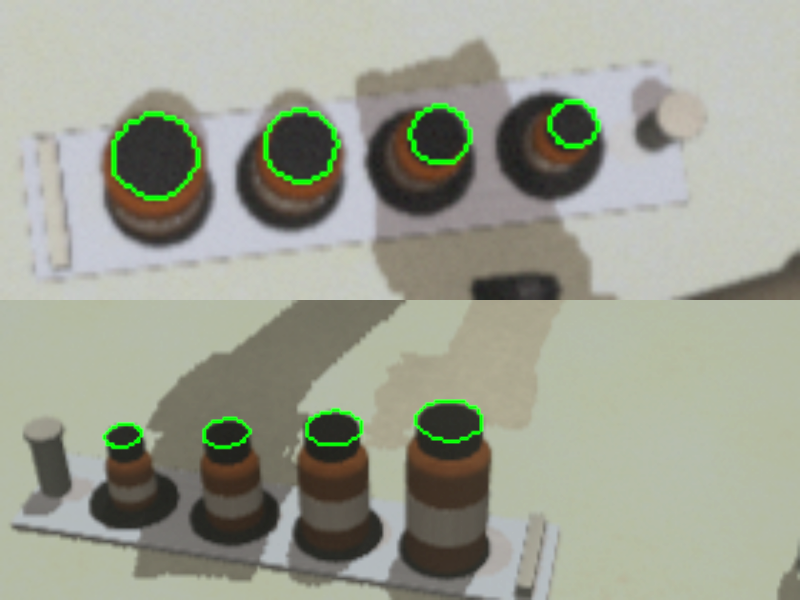

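All four bottles stand upright, centred and in size order from the post, and the robot is clear of everything.

```bash
python3 -c "
from plant import ticket
print(ticket.hand_in())"
```

```text
the job is handed in; nothing more can be done
None
```

The job is handed in: the four amber bottles stand upright and centred on the mats, smallest next to the post and largest at the far end, the beaker was left alone, and the arm finished clear at about 34 s.

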